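# Roll the cart wheel to the bench stop and chock it

## Robot

A 7-joint arm with a two-finger parallel gripper is mounted at the origin on the work surface. World frame = base frame: x ahead of the robot, y to its left, z up, the work surface at z = 0. Lengths are in m, angles in rad, forces in N, time in s.
With the tool pointing down it reaches from about 0.4 to 0.9 m from the base axis. Payload 5.5 kg.
Tool frame: the origin (TCP) lies midway between the tips of the shut fingers; the grasp point (between the pads) lies 19 mm behind it (manip.grip_depth is the distance from the TCP to the grasp point, in m); z points along the fingers, x is the direction in which the jaws open and shut, and the axes are right-handed (so a half turn about z gives the same grasp; the last joint's range is limited). The gripper opens to 92 mm and grips with 3 to 60 N. Pads are 19 mm wide; open, the fingers measure 130 mm over their backs; the gripper's body (75 mm by 190 mm) begins 47 mm behind the grasp point.
Start: joints at [-1.014, 0.501, -0.427, 1.55, 0.221, 1.138, -0.21], TCP at [0.188, 0.622, 0.227] pointing down, gripper open.
Joint ranges: [-2.88, 2.88], [-0.31, 2.03], [-1.54, 1.56], [0.2, 2.42], [-1.41, 4.55], [0.19, 2.02], [-2.57, 2.57]. Speed limits (rad/s): [2.57, 2.57, 3.14, 3.14, 3.14, 3.14, 3.14].

## Interface

Orientations are given as a unit quaternion [x, y, z, w].
In Python, from bench import manip, effector, viewer gives the robot as it stands. Calls block until the motion is done:
- manip.move_pose(position, orientation): joint-space move of the TCP to a pose.
- manip.servo_line(position, ori=None, vel=0.15): straight line of the TCP; ori=None keeps the orientation; vel is the mean speed in m/s.
- manip.movej(angles): joint-space move.
- effector.open_jaws() and effector.close(f_grip=None): open the fingers fully, or close them until they stop; f_grip is the grip in N (None keeps the last).
- manip.sleep(seconds).
- manip.solve_ik(position, orientation): joint angles nearest the present ones, or None.
- viewer.get_image(name): name is "scene" or "top" or "wrist"; returns the picture (400x640x3 uint8, red, green, blue); there is no depth.
- viewer.get_calibration(name): a dict with "vfov" (degrees; the focal length in pixels is half the picture's height over the tangent of half this angle, whatever the lens; pixels are square), "cx", "cy" (the principal point, pixels), "eye" and "attitude" of the camera in the world. Camera axes: x right, y down, z forward; pixel columns grow to the right and rows downward; lengths in m; the calibration is good to about 2 mm. A picture is of the moment at which its call begins: read the wrist's pose just before it. get_calibration takes no time and is no camera call; for the wrist camera it gives the pose at the moment of the call.
A pose or a line that the arm cannot do raises manip.PlanningError and nothing moves.
- manip.hand_in(): hands the job in, once; it reports no verdict.
Readings, each from a call of its own:
- manip.current_clock(): time.
- manip.current_q(): joint angles.
- manip.current_joint_velocities(): joint speeds.
- manip.current_tau(): joint torques, N m.
- manip.current_tool_pos(): TCP position.
- manip.current_tcp_rot(): TCP orientation.
- manip.current_force(): force on the tool from outside, world axes, zero at the start.
- manip.current_wrist_torque(): the same for the moment, N m.
- manip.current_finger_gap(): finger opening in m.
Only numpy, scipy, OpenCV 4.12 (cv2) and the standard library are available. Lean on these libraries where they do the work, as an engineer would, in place of code of your own. Each camera call takes 0.05 s, during which the arm holds its last target.

## Task

The wheel's two faces are freshly lacquered, so roll it on its rim along the bench, slowly and without lifting it or letting it fall flat, up to the middle of the bench stop's sprung strip. Then take the iron chock and push it, slope first, against the rim from behind, driving the wheel in against the springy strip until it bears on the hard steel behind with a squeeze of about 10 newtons for half a second (15 would spoil it). Leave the chock there, holding the wheel in against the strip, and the other things where they are.

Things in the scene. Friction and masses are not known exactly. Their poses are not given: they have to be found in the camera images.
- stop: Fixed bench stop, 100 wide (y), 55 high. Origin: on the bench. +x: the way the wheel must roll. A pale sprung strip (37 above the bench, free face at x = -30, gives at 0.5 to 1.4 N and pushes back) stands before rigid dark steel jaws, screw-set anew each time so that the wheel meets them 10 to 34 after it meets the strip; find by feel. Hub on the free strip: x = -67.5. Foot plate to x = 70.
- wheel: Loose wooden wheel, steel tyre, diameter 75, 28 wide, about 0.24 kg, upright on its rim, facing the stop, hub 215 to 277 before the stop's origin. Origin: hub centre. y axis: axle. z axis: to a dark bored hole 25 from the hub, up at the start, turns as it rolls. Must roll, not skid: rolls very freely if pushed slowly (under 0.3 m/s) on the lower rear of the tyre; grippy fingers higher can skid it.
- chock: Loose dark cast-iron chock, 80 long (x), 30 wide (y), 40 high, 0.45 kg; slides on the bench at about 2 to 3 N and holds by that friction. Origin: centre of its underside. The +x end slopes at 65 degrees from the bench: from x = 40 at the bottom back to x = 21 at the top; the -x end is upright. Grip it across its width, behind the middle. Against the wheel its origin is 64 behind the hub.
- offcut: Loose plain rectangular wooden block, 55 x 55, 28 high; not part of the job, leave it alone. Chock and offcut may change places. Origin: centre of its underside.
- tin: Loose steel tin, 64 in diameter, 75 high, leave alone. Origin: centre of its underside.
- bowl: Loose turned wooden bowl, 80 in diameter, 40 high, leave alone. Origin: centre of its underside.
There are look-alikes about, which are no part of the job. Leave any yellow look-alike of the stop alone.

How it is judged:
By the outcome, as a careful person would: the job done as asked, in the order asked, and still so for the second after the job is handed in, with the robot touching nothing.
It also fails if it takes over 72 s, if anything falls off the work surface, if the arm or the gripper's body presses on something with over 40 N, if the wrist force passes 120 N, or if a joint passes its speed limit or range.

## Working session

There is one attempt and no reset: what is moved stays moved. The work goes in short steps, each a Python script; the robot and the scene stay as the last script left them, time stands still between calls to the robot, and variables do not carry over. Pictures are saved under pics/ and viewed, and the job is handed in when it is done.

```bash
ls; mkdir -p pics; python3 - <<'E'
from bench import manip, effector, viewer
import cv2
for n in ("scene","top","wrist"):
    c=viewer.get_calibration(n); print(n,c)
    im=viewer.get_image(n); cv2.imwrite(f"pics/{n}0.png",im[:,:,::-1])
print(manip.current_clock(),manip.current_tcp_rot(),manip.grip_depth)
E
```

```text
pics
scene {'vfov': 55.13867166332555, 'cx': 321.8333507501268, 'cy': 199.97462507089213, 'eye': array([1.00770081, 0.36033417, 1.00899947]), 'attitude': array([ 0.46532974,  0.84237113, -0.23779633, -0.13165112])}
top {'vfov': 49.71534486551397, 'cx': 317.0219834724196, 'cy': 196.75608650846573, 'eye': array([0.43200441, 0.04480754, 1.16051223]), 'attitude': array([-0.70658077,  0.70665776, -0.02001387,  0.03127089])}
wrist {'vfov': 68.08835167958784, 'cx': 319.37992298495453, 'cy': 198.2462060733221, 'eye': array([0.12231449, 0.64109542, 0.38360607]), 'attitude': array([0.79671894, 0.59077089, 0.07457223, 0.10328444])}
0.15 [ 8.02981481e-01  5.96003497e-01 -6.22743175e-04  4.29439573e-04] 0.0188
```

View pics/scene0.png

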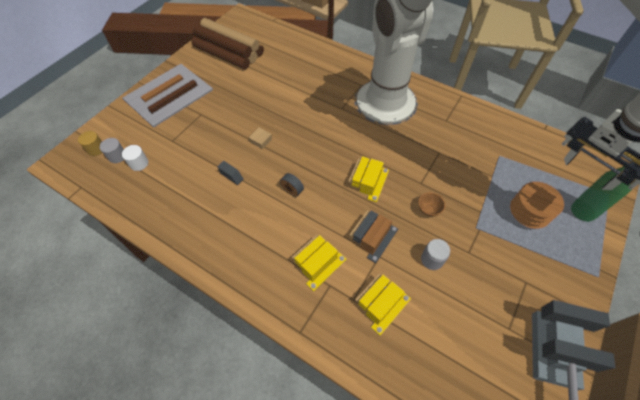

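View pics/top0.png

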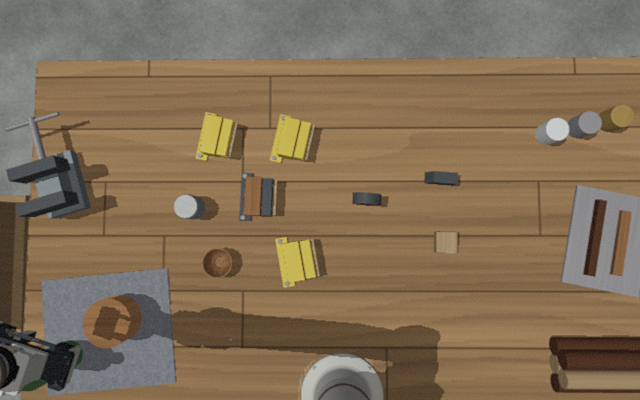

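View pics/wrist0.png

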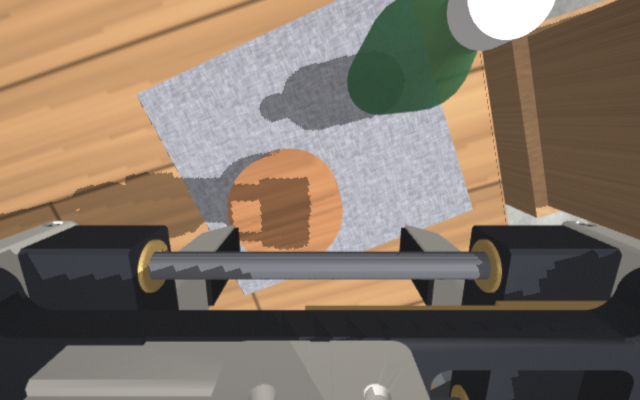

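The top view shows the stop at about (258,197), the wheel (367,199), the chock (442,178), the offcut (446,242), the tin (188,207) and the bowl (218,263). The three yellow blocks are look-alikes. I'll enlarge these next.

```bash
cat > h.py <<'E'
from bench import manip, effector, viewer
import numpy as np, cv2
from scipy.spatial.transform import Rotation as R
def ray(c,u,v):
    f=200/np.tan(np.radians(c['vfov']/2))
    d=R.from_quat(c['attitude']).apply([(u-c['cx'])/f,(v-c['cy'])/f,1.]); return c['eye'],d
def px(c,u,v,z):
    e,d=ray(c,u,v); return e+d*(z-e[2])/d[2]
def proj(c,p):
    f=200/np.tan(np.radians(c['vfov']/2))
    q=R.from_quat(c['attitude']).inv().apply(np.asarray(p,float)-c['eye'])
    return np.array([c['cx']+f*q[...,0]/q[...,2],c['cy']+f*q[...,1]/q[...,2]]).T
E
python3 - <<'E'
from h import *
c=viewer.get_calibration("top")
for n,u,v,z in [("stop",258,197,.04),("wheel",367,195,.075),("chock",442,176,.04),("offcut",446,240,.028),("tin",185,207,.075),("bowl",217,263,.04),("base",342,395,0)]: print(n,px(c,u,v,z).round(3))
im=cv2.imread("pics/top0.png")
cv2.imwrite("pics/t1.png",cv2.resize(im[150:270,230:330],None,fx=5,fy=5,interpolation=cv2.INTER_CUBIC)) 
cv2.imwrite("pics/t2.png",cv2.resize(im[160:260,340:470],None,fx=6,fy=6,interpolation=cv2.INTER_CUBIC))
im=cv2.imread("pics/scene0.png")
cv2.imwrite("pics/s1.png",cv2.resize(im[150:270,210:410],None,fx=4,fy=4,interpolation=cv2.INTER_CUBIC))
E
```

```text
stop [0.513 0.217 0.04 ]
wheel [ 0.515 -0.064  0.075]
chock [ 0.567 -0.262  0.04 ]
offcut [ 0.401 -0.272  0.028]
tin [0.485 0.396 0.075]
bowl [0.342 0.321 0.04 ]
base [-0.002 -0.002  0.   ]
```

View pics/t1.png

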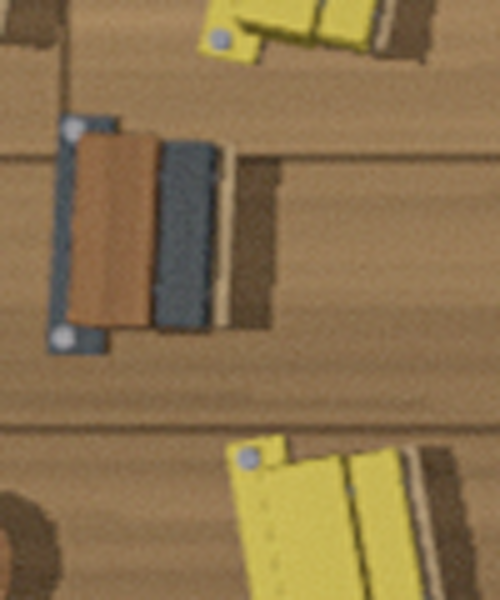

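View pics/t2.png

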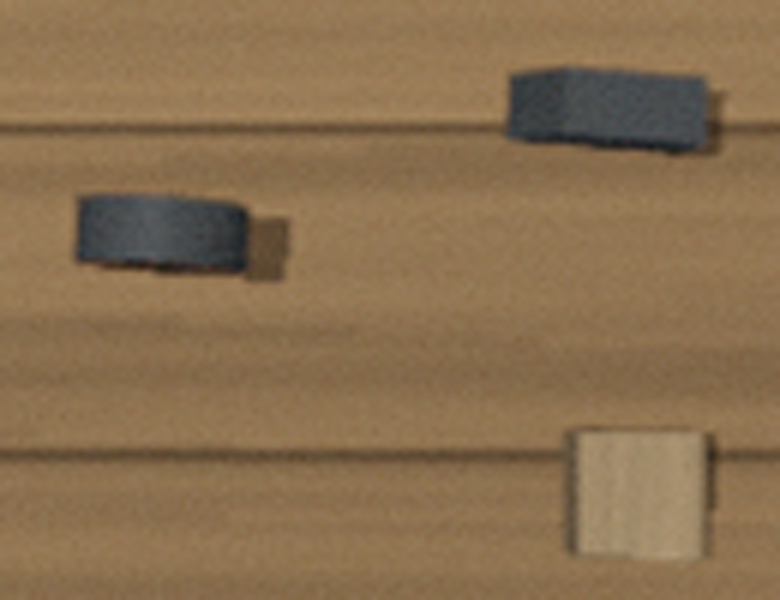

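View pics/s1.png

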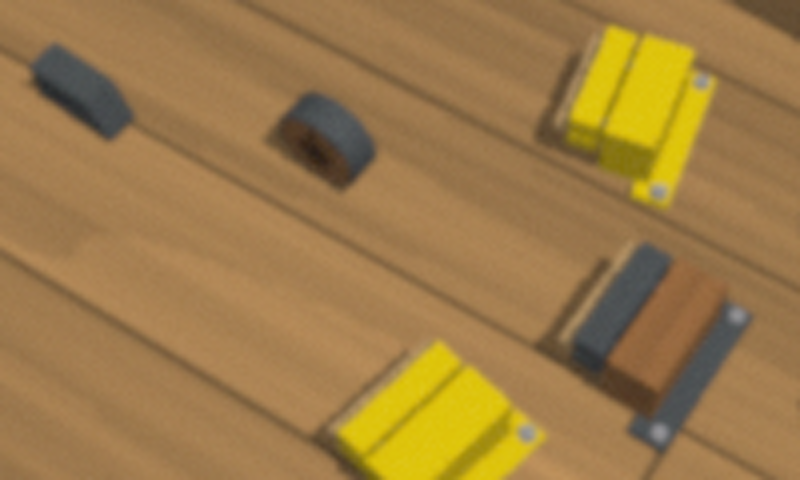

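The stop's +x points along world +Y, and the wheel and chock lie toward -Y. I'll take closer wrist views on the way, first of the stop and then of the wheel and chock.

```bash
cat >> h.py <<'E'
def quat(x_dir_deg,tilt_deg=0):
    """tool down with tool y-axis horizontal along world heading x_dir_deg(deg from +X); tilt leans tip toward tool +y"""
    a=np.radians(x_dir_deg); y=np.array([np.cos(a),np.sin(a),0]); z=np.array([0,0,-1.]); x=np.cross(y,z)
    M=np.c_[x,y,z]; r=R.from_rotvec(-x*np.radians(tilt_deg))*R.from_matrix(M)
    return r.as_quat()
def save(n,f):
    c=viewer.get_calibration(n); im=viewer.get_image(n); cv2.imwrite(f"pics/{f}.png",im[:,:,::-1]); return c,im
E
python3 - <<'E'
from h import *
print(R.from_quat(quat(90,30)).as_matrix().round(2))
for h in (90,-90):
  for p,t in [([.513,.32,.25],0),([.515,0,.25],0),([.515,-.13,.02],30),([.515,.1,.02],30),([.567,-.28,.01],0),([.515,.08,.01],0)]:
    print(h,p,t,manip.solve_ik(p,quat(h,t if h>0 else -t)))
E
```

```text
[[-1.    0.    0.  ]
 [ 0.    0.87  0.5 ]
 [ 0.    0.5  -0.87]]
90 [0.513, 0.32, 0.25] 0 [-0.08975607  0.44608006 -0.68427855  1.63864183  0.30135285  1.16505846
  2.29532786]
90 [0.515, 0, 0.25] 0 [-1.10559446  0.70438286  1.53727395  1.90015339 -0.73633948  1.30051957
 -2.48292907]
90 [0.515, -0.13, 0.02] 30 [-0.24881984  1.14460535  1.1247425   1.84085019 -1.31086339  1.5775102
 -1.7165805 ]
90 [0.515, 0.1, 0.02] 30 [ 1.06299917  1.39365227 -1.43971293  1.98895793  1.08048015  0.98901093
  2.38499516]
90 [0.567, -0.28, 0.01] 0 [-0.30388272  1.08572817  1.12397523  1.75932633 -1.11979258  1.08956876
 -1.91091058]
90 [0.515, 0.08, 0.01] 0 [ 0.2250035   0.63411343 -0.53510202  2.00278571  0.52782027  0.64331087
  2.48461052]
-90 [0.513, 0.32, 0.25] 0 [-0.51386471  0.36808438 -0.11383218  1.65380735  0.0453736   1.12227801
 -0.63981789]
-90 [0.515, 0, 0.25] 0 [-0.17215188  0.20317984  0.13739906  1.87628372 -0.03161298  1.06420446
 -0.02220224]
-90 [0.515, -0.13, 0.02] 30 [ 0.3532066   0.7376111   0.19397753  1.82085228 -0.70365186  1.01007506
  1.02525689]
-90 [0.515, 0.1, 0.02] 30 [ 0.25464294  0.64849091 -0.18223643  2.0124315  -0.69627893  0.67195333
  0.6973473 ]
-90 [0.567, -0.28, 0.01] 0 [ 0.03578945  0.77351064  0.53046806  1.74841289 -0.53404217  0.76761945
  0.83543414]
-90 [0.515, 0.08, 0.01] 0 [-0.22035582  0.56664973  0.01803444  2.01802157 -0.018311    0.55707024
 -0.18959662]
```

```bash
python3 - <<'E'
from h import *
q=quat(-90)
manip.move_pose([.51,.12,.24],q); c,im=save("wrist","w_stop"); np.save("c_stop.npy",c,allow_pickle=True); print(manip.current_clock(),c)
manip.move_pose([.54,-.22,.24],q); c,im=save("wrist","w_wheel"); np.save("c_wheel.npy",c,allow_pickle=True); print(manip.current_clock(),c)
E
```

```text
2.3417 {'vfov': 68.08835167958784, 'cx': 319.37992298495453, 'cy': 198.2462060733221, 'eye': array([0.50835581, 0.18883317, 0.39775585]), 'attitude': array([9.91825606e-01, 7.30330199e-04, 1.12499303e-04, 1.27598676e-01])}
3.6833 {'vfov': 68.08835167958784, 'cx': 319.37992298495453, 'cy': 198.2462060733221, 'eye': array([ 0.53921589, -0.15077218,  0.39775294]), 'attitude': array([9.91873847e-01, 5.94649962e-04, 2.26878681e-04, 1.27223687e-01])}
```

View pics/w_stop.png

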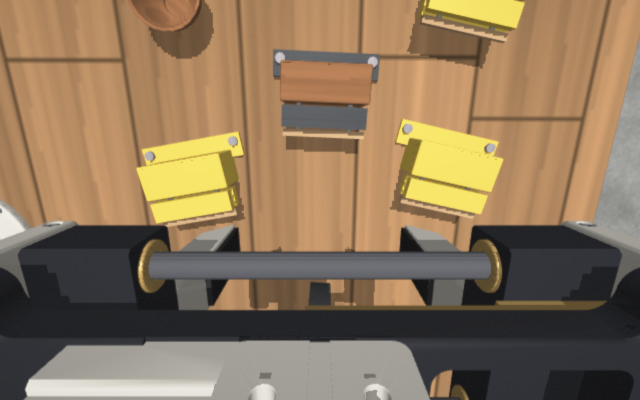

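View pics/w_wheel.png

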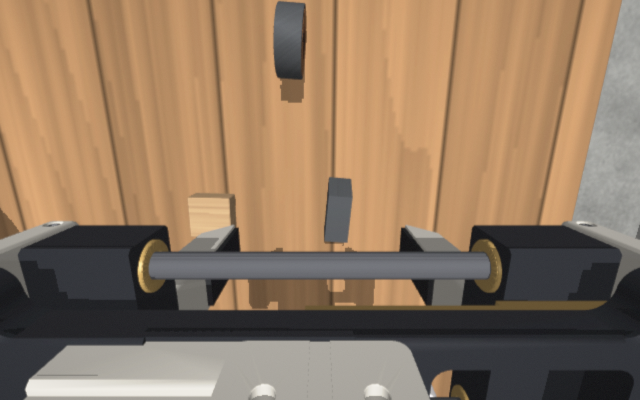

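The stop's strip is at about (324,133) in the first view. In the second view the wheel is at (290,40), the chock at (340,210) and the offcut at (212,214). Next I'll enlarge the crops.

```bash
python3 - <<'E'
import cv2
a=cv2.imread("pics/w_stop.png"); b=cv2.imread("pics/w_wheel.png")
cv2.imwrite("pics/z1.png",cv2.resize(a[40:145,265:390],None,fx=5.6,fy=5.6,interpolation=cv2.INTER_CUBIC))
cv2.imwrite("pics/z2.png",cv2.resize(b[0:85,260:320],None,fx=7,fy=7,interpolation=cv2.INTER_CUBIC))
cv2.imwrite("pics/z3.png",cv2.resize(b[170:250,310:370],None,fx=7,fy=7,interpolation=cv2.INTER_CUBIC))
E
```

```text
(no output)
```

View pics/z1.png

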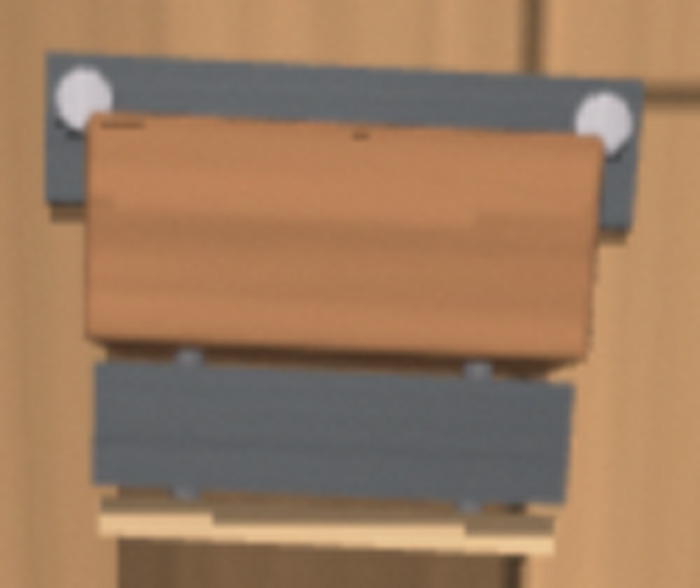

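View pics/z2.png

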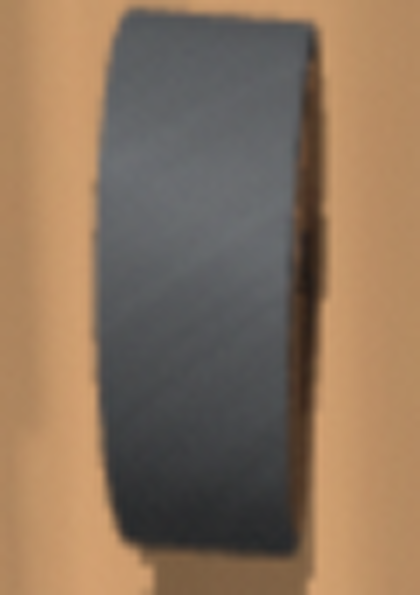

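View pics/z3.png

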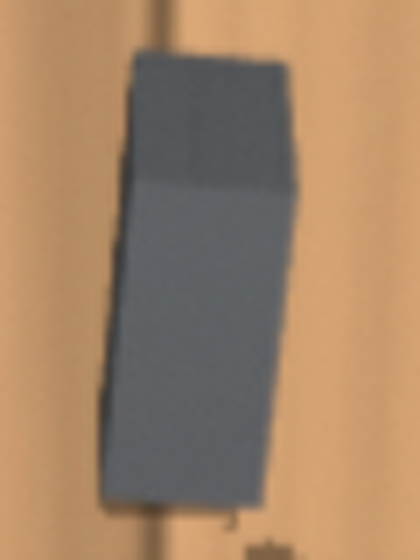

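```bash
cat > fit.py <<'E'
from h import *
from scipy.optimize import least_squares
cs=np.load("c_stop.npy",allow_pickle=True).item(); cw=np.load("c_wheel.npy",allow_pickle=True).item()
S=lambda x,y:(265+x/5.6,40+y/5.6)
for n,p,z in [("strip",[(100,533),(552,553)],.037),("jawfront",[(92,485),(565,505)],.055),("jawback",[(95,362),(575,383)],.055),("foot",[(47,52),(642,82)],.005),("screws",[(84,98),(604,122)],.007)]:
    P=[px(cs,*S(*q),z) for q in p]; d=P[0]-P[1]; m=(P[0]+P[1])/2
    print(n,m.round(4),"w",np.linalg.norm(d).round(4),"axis(+x dir) deg",np.degrees(np.arctan2(-d[0],d[1])).round(2), "hdg",np.degrees(np.arctan2(d[1],d[0])).round(2))
C=lambda x,y:(310+x/7,170+y/7)
P={k:px(cw,*C(*q),z) for k,q,z in [("bl",(103,505),.04),("br",(262,508),.04),("fl",(133,180),.04),("fr",(297,190),.04),("tl",(135,52),0),("tr",(287,65),0)]}
for k in P: print(k,P[k].round(4))
def wres(p,full=False):
    x,y,a=p; t=np.linspace(0,2*np.pi,721); f=np.array([np.cos(a),np.sin(a),0]); s=np.array([np.sin(a),-np.cos(a),0]) # s= right (+X)
    r=[]
    out=[]
    for sg in (-1,1):
        c=np.array([x,y,.0375])+sg*.014*s+np.outer(np.cos(t),f)*.0375+np.outer(np.sin(t),[0,0,.0375])
        q=proj(cw,c)-[260,0]; q*=7; out.append(q)
    L,Rr=out
    r=[L[:,0].min()-97,L[:,1].min()-9,L[:,1].max()-545,Rr[:,1].min()-22,Rr[:,1].max()-554,Rr[:,0].min()-288]
    return np.array(r)
s=least_squares(wres,[.515,-.06,np.pi/2]); print("wheel",s.x[:2].round(4),np.degrees(s.x[2]).round(2),(s.fun/7).round(2))
E
python3 fit.py
```

```text
strip [0.5131 0.1701 0.037 ] w 0.0966 axis(+x dir) deg 87.6 hdg 177.6
jawfront [0.5133 0.1806 0.055 ] w 0.0953 axis(+x dir) deg 87.73 hdg 177.73
jawback [0.5144 0.2041 0.055 ] w 0.095 axis(+x dir) deg 87.69 hdg 177.69
foot [0.5171 0.2697 0.005 ] w 0.1292 axis(+x dir) deg 87.44 hdg 177.44
screws [0.5169 0.2608 0.007 ] w 0.113 axis(+x dir) deg 87.65 hdg 177.65
bl [ 0.5464 -0.303   0.04  ]
br [ 0.576  -0.3036  0.04  ]
fl [ 0.5514 -0.2408  0.04  ]
fr [ 0.5807 -0.2426  0.04  ]
tl [ 0.5529 -0.2252  0.    ]
tr [ 0.5826 -0.2277  0.    ]
wheel [ 0.5083 -0.0667] 86.23 [-0.26 -0.47  0.21 -0.27  0.67  0.27]
```

The stop fit is consistent: the heading is 87.65°, the origin is (0.5143, 0.2001), and the foot and strip widths agree. The wheel is 5 mm off the centreline and heads about 1.4° further off. Without correction it would end about 10 mm off the middle, so I'll turn it about 3° on the spot by nipping the tyre fore and aft, never on the faces. Then I'll roll it.

```bash
cat >> h.py <<'E'
SO=np.array([.5143,.2001]); SH=87.65
U=np.array([np.cos(np.radians(SH)),np.sin(np.radians(SH))]); V=np.array([-U[1],U[0]])
def st(p): d=np.asarray(p)[:2]-SO; return np.array([d@U,d@V])
def ws(s,v=0): return SO+s*U+v*V
E
python3 - <<'E'
from h import *
w=np.array([.5083,-.0667]); print(st(w))
t=ws(-67.5e-3)-w; print("needed heading",np.degrees(np.arctan2(t[1],t[0])))
for h in (-.9,179.1):
  for z in (.12,.022): print(h,manip.solve_ik([*w,z],quat(h)))
print(manip.current_q(), manip.current_finger_gap())
E
```

```text
[-0.26682164 -0.00494484]
needed heading 89.07112296864676
-0.9 [ 0.16042649  0.36890195 -0.09831569  1.99313414  0.05025724  0.78181346
  1.58809578]
-0.9 [ 0.15178439  0.53614135 -0.08968669  2.03368101  0.08420879  0.57515624
  1.55900679]
179.1 [-0.28332144  0.39238969  0.43693067  2.00807533 -0.23024521  0.78814258
 -1.29861758]
179.1 [-0.23006098  0.56489884  0.3792634   2.04672376 -0.36228237  0.59346481
 -1.18740619]
[ 0.14962316  0.33953362  0.23553328  1.72936357 -0.08939296  1.08338976
  0.41741275] 0.09169819428188261
```

```bash
python3 - <<'E'
from h import *
w=np.array([.5083,-.0667]); q=quat(-3.8)
manip.move_pose([*w,.13],q)
manip.servo_line([*w,.024],vel=.12)
print(manip.current_clock(),manip.current_force().round(2))
effector.close(f_grip=3)
print(manip.current_clock(),manip.current_finger_gap(),manip.current_force().round(2),manip.current_tool_pos().round(4))
manip.servo_line([*w,.024],ori=quat(-.7),vel=.1)
print(manip.current_clock(),manip.current_wrist_torque().round(3),R.from_quat(manip.current_tcp_rot()).as_matrix()[:,0].round(4))
effector.open_jaws()
manip.servo_line([*w,.13],vel=.2)
manip.move_pose([.52,-.20,.22],quat(-90))
c,im=save("wrist","w2"); np.save("c2.npy",c,allow_pickle=True); print(manip.current_clock())
cv2.imwrite("pics/w2z.png",cv2.resize(im[:110,250:370,::-1],None,fx=5.5,fy=5.5,interpolation=cv2.INTER_CUBIC))
E
```

```text
5.7667 [ 0.03 -0.16  1.49]
6.1917 0.07484169756105208 [-0.04  0.24  3.82] [ 0.5088 -0.0667  0.0245]
6.4417 [0.018 0.003 0.046] [0.0135 0.9999 0.    ]
8.8
```

View pics/w2z.png

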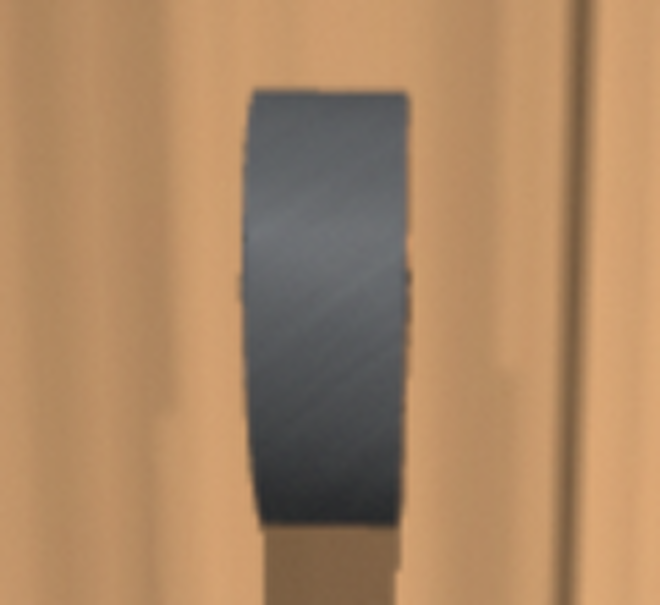

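```bash
cat >> h.py <<'E'
from scipy.optimize import least_squares
def wheelfit(c,off,k,obs,x0):
    "obs: dict of (side,'u'/'v','min'/'max')->crop px"
    def f(p):
        x,y,a=p; t=np.linspace(0,2*np.pi,1441); F=np.array([np.cos(a),np.sin(a),0]); s=np.array([np.sin(a),-np.cos(a),0]); r=[]
        Q={sg:(proj(c,np.array([x,y,.0375])+g*.014*s+np.outer(np.cos(t),F)*.0375+np.outer(np.sin(t),[0,0,.0375]))-off)*k for sg,g in (('L',-1),('R',1))}
        for (sd,ax,m),val in obs.items(): r.append((getattr(Q[sd][:,'uv'.index(ax)],m)()-val)/k)
        return np.array(r)
    s=least_squares(f,x0); print("wheel",s.x[:2].round(4),"hdg",np.degrees(s.x[2]).round(2),"res",s.fun.round(2),"st",st(s.x).round(4)); return s.x
E
python3 - <<'E'
from h import *
c=np.load("c2.npy",allow_pickle=True).item()
wheelfit(c,[250,0],5.5,{('L','u','min'):241,('L','v','min'):91,('R','v','min'):93,('L','v','max'):525,('R','v','max'):523,('R','u','max'):409},[.51,-.066,1.55])
E
```

```text
wheel [ 0.508 -0.068] hdg 89.83 res [ 0.15 -0.3  -0.56  0.27  0.74 -0.15] st [-0.2681 -0.0047]
```

```bash
python3 - <<'E'
from h import *
w=np.array([.5082,-.0677]); tgt=ws(-.0675); t=tgt-w; F=t/np.linalg.norm(t); h=np.degrees(np.arctan2(F[1],F[0])); print(h)
q=quat(h-180,-30); print(R.from_quat(q).as_matrix()[:,2].round(2))
effector.close()
p=w-F*.065
manip.move_pose([*p,.11],q)
manip.servo_line([*p,.010],vel=.12)
print(manip.current_clock(),manip.current_tool_pos().round(4))
p=w-F*.043
manip.servo_line([*p,.010],vel=.05)
print(manip.current_clock(),manip.current_tool_pos().round(4),manip.current_force().round(2))
c,im=save("wrist","w3"); save("scene","s3");save("top","t3")
E
```

```text
89.04716907307906
[ 0.01  0.5  -0.87]
11.7917 [ 0.5077 -0.1329  0.0106]
12.3833 [ 0.5075 -0.1105  0.0101] [ 0.03 -0.11  0.35]
```

View pics/w3.png

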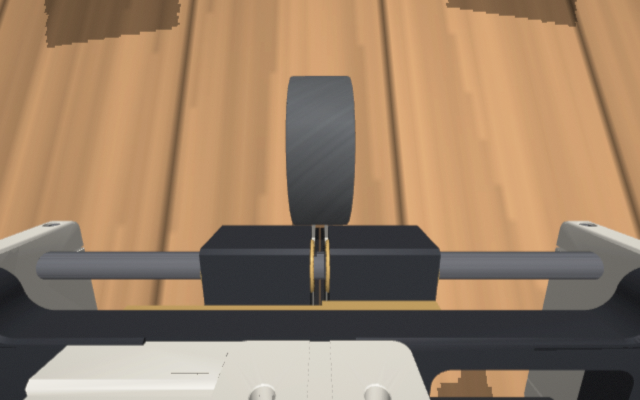

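```bash
python3 - <<'E'
import cv2
a=cv2.imread("pics/s3.png"); cv2.imwrite("pics/s3z.png",cv2.resize(a[140:260,230:390],None,fx=4.5,fy=4.5,interpolation=cv2.INTER_CUBIC))
E
```

```text
(no output)
```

View pics/s3z.png

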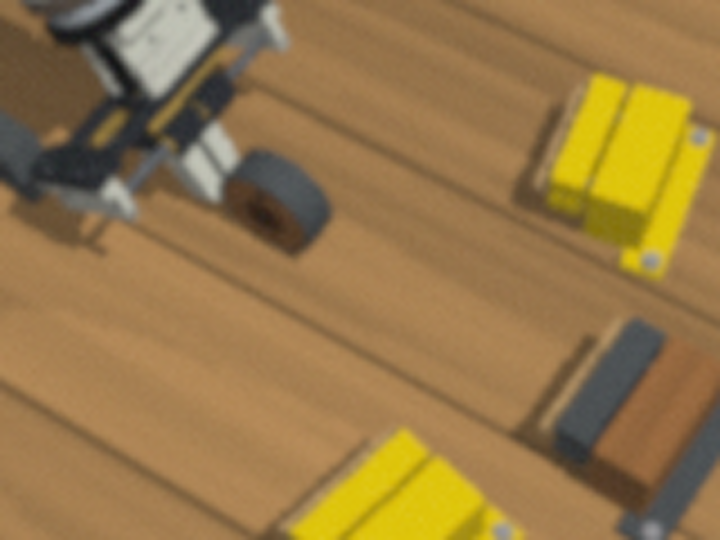

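The wheel at (320,150) is square to the fingers, which sit just behind its lower rear. I'll roll it now.

```bash
python3 - <<'E'
from h import *
w=np.array([.5082,-.0677]); tgt=ws(-.0675); t=tgt-w; F=t/np.linalg.norm(t)
p=tgt-F*.042
manip.servo_line([*p,.010],vel=.05)
print(manip.current_clock(),manip.current_tool_pos().round(4),manip.current_force().round(2))
manip.sleep(.4)
c,im=save("wrist","w4"); np.save("c4.npy",c,allow_pickle=True); print(manip.current_force().round(2))
save("scene","s4")
cv2.imwrite("pics/w4z.png",cv2.resize(im[60:230,240:400,::-1],None,fx=3.5,fy=3.5,interpolation=cv2.INTER_CUBIC))
a=cv2.imread("pics/s4.png"); cv2.imwrite("pics/s4z.png",cv2.resize(a[180:280,300:420],None,fx=5,fy=5,interpolation=cv2.INTER_CUBIC))
E
```

```text
16.7083 [0.5109 0.0906 0.01  ] [0.6  0.06 0.17]
[ 0.5  -0.07  0.12]
```

View pics/w4z.png

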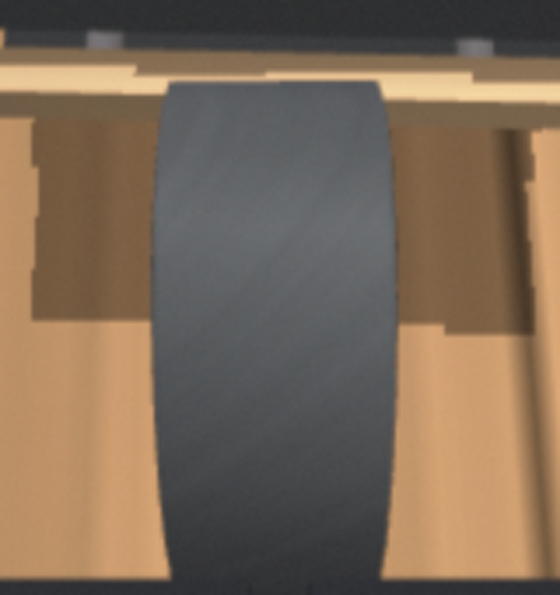

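View pics/s4z.png

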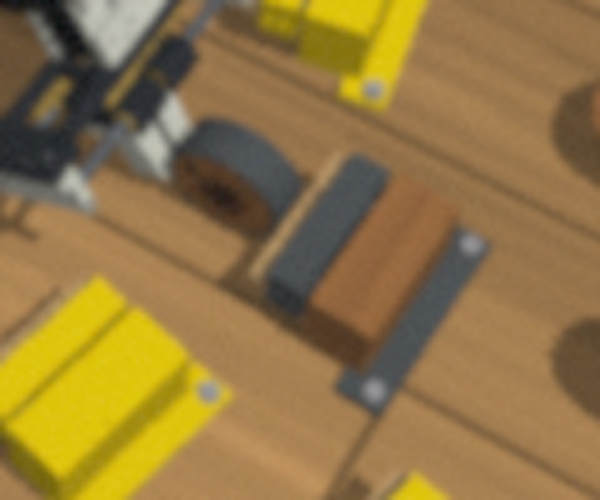

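```bash
python3 - <<'E'
from h import *
c=np.load("c4.npy",allow_pickle=True).item()
wheelfit(c,[240,60],3.5,{('L','u','min'):152,('L','v','min'):82,('R','v','min'):82,('R','u','max'):398},[.51,.13,1.55])
for u,v,z in [(104,40,.052),(474,47,.052),(33,320,0),(532,333,0)]: print(st(px(c,240+u/3.5,60+v/3.5,z)).round(4))
E
```

```text
wheel [0.51  0.129] hdg 88.98 res [-0.6  -0.03 -0.03  0.6 ] st [-0.0712  0.0014]
[-0.0288  0.0273]
[-0.0287 -0.0265]
[-0.05    0.0477]
[-0.0504 -0.0463]
```

```bash
python3 - <<'E'
from h import *
F=np.array([np.cos(np.radians(89.05)),np.sin(np.radians(89.05))])
p0=manip.current_tool_pos(); f0=manip.current_force(); p=np.array([*(p0[:2]),.010]);
for i in range(5):
    p[:2]+=F*.001; manip.servo_line(p,vel=.02); print((i+1),manip.current_clock(),(manip.current_force()-f0).round(2))
manip.sleep(.15); print((manip.current_force()-f0).round(2))
c,im=save("wrist","w5"); np.save("c5.npy",c,allow_pickle=True)
cv2.imwrite("pics/w5z.png",cv2.resize(im[60:230,240:400,::-1],None,fx=3.5,fy=3.5,interpolation=cv2.INTER_CUBIC))
E
```

```text
1 17.4583 [ 0.05 -0.19  1.35]
2 17.7083 [ 0.68 -0.44  1.18]
3 17.9583 [ 0.59  0.1  -0.31]
4 18.2083 [ 0.9  -1.67  0.82]
5 18.4583 [ 0.77 -2.33  1.49]
[ 0.69 -3.33  1.25]
```

View pics/w5z.png

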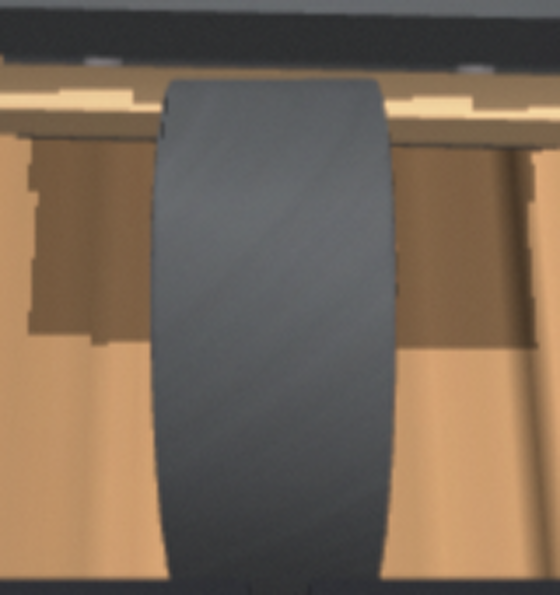

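```bash
python3 - <<'E'
from h import *
F=np.array([np.cos(np.radians(89.05)),np.sin(np.radians(89.05))])
p=manip.current_tool_pos(); p[2]=.01; 
for i in range(5):
    p[:2]-=F*.0005; manip.servo_line(p,vel=.004); print(manip.current_clock(),manip.current_force().round(2))
manip.sleep(.2)
c,im=save("wrist","w6"); np.save("c6.npy",c,allow_pickle=True)
cv2.imwrite("pics/w6z.png",cv2.resize(im[60:230,240:400,::-1],None,fx=3.5,fy=3.5,interpolation=cv2.INTER_CUBIC))
p[:2]-=F*.04; manip.servo_line(p,vel=.06)
print(manip.current_clock())
c,im=save("wrist","w7"); np.save("c7.npy",c,allow_pickle=True)
cv2.imwrite("pics/w7z.png",cv2.resize(im[0:170,240:400,::-1],None,fx=3.5,fy=3.5,interpolation=cv2.INTER_CUBIC))
E
```

```text
18.975 [-0.48 -0.68 -0.33]
19.25 [-0.07  0.29  0.08]
19.525 [0.61 0.14 0.06]
19.8 [-0.09  0.36  0.45]
20.075 [0.07 0.53 0.62]
21.1417
```

View pics/w6z.png

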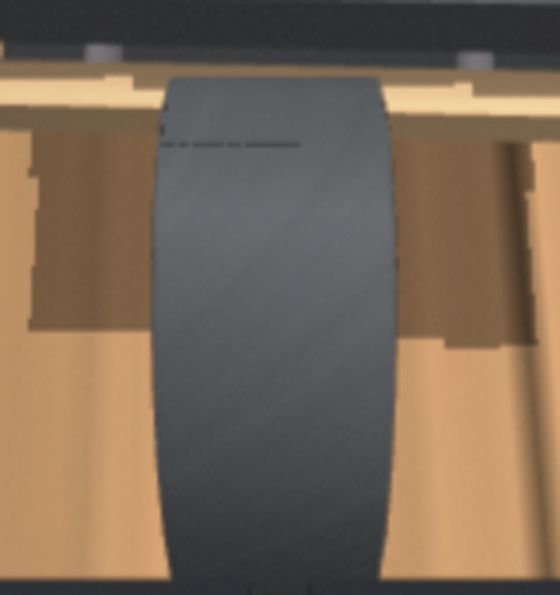

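View pics/w7z.png

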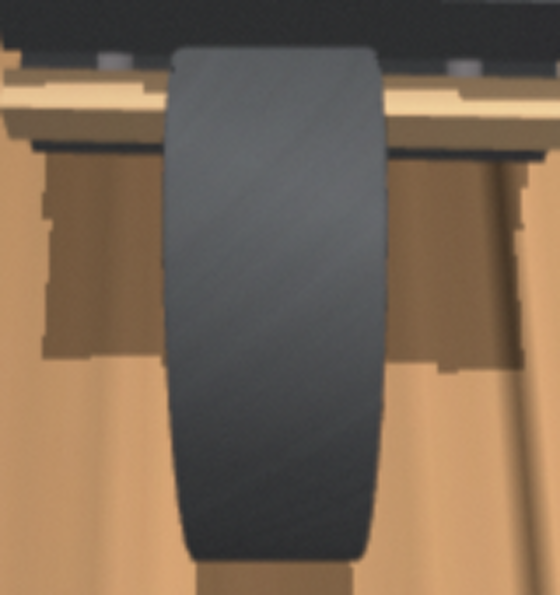

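```bash
python3 - <<'E'
from h import *
c=np.load("c7.npy",allow_pickle=True).item()
wheelfit(c,[240,0],3.5,{('L','u','min'):164,('L','v','min'):47,('R','v','min'):47,('R','u','max'):386,('L','v','max'):560,('R','v','max'):560},[.51,.13,1.55])
# chock
cw=np.load("c_wheel.npy",allow_pickle=True).item()
C=lambda x,y:(310+x/7,170+y/7)
obj={'bl':(-40,15,40),'br':(-40,-15,40),'fl':(21,15,40),'fr':(21,-15,40),'tl':(40,15,0),'tr':(40,-15,0)}
pix={'bl':(103,505),'br':(262,508),'fl':(133,180),'fr':(297,190),'tl':(135,52),'tr':(287,65)}
def f(p):
    r=[]
    for k in obj:
        o=np.array(obj[k])/1000; ca,sa=np.cos(p[2]),np.sin(p[2])
        q=proj(cw,[p[0]+ca*o[0]-sa*o[1],p[1]+sa*o[0]+ca*o[1],o[2]])-np.array(C(*pix[k])); r+=list(q)
    return np.array(r)
s=least_squares(f,[.566,-.265,1.5]); print("chock",s.x[:2].round(4),np.degrees(s.x[2]).round(2),s.fun.round(2)); 
a=s.x[2]; F=np.array([np.cos(a),np.sin(a)]); g=s.x[:2]-F*.016; print("grip",g.round(4), manip.current_clock())
h=np.degrees(a)
for z in (.1,.007): print(manip.solve_ik([*g,z],quat(h-180)))
# destination
for sx in (-.1475,-.1315,-.1,-.0975): print(manip.solve_ik([*ws(sx-.016),.008],quat(SH-180)))
E
```

```text
wheel [0.5101 0.1326] hdg 88.98 res [-0.96 -0.64 -0.64  0.96  0.6   0.6 ] st [-0.0676  0.0014]
chock [ 0.5645 -0.2641] 85.5 [-0.06 -0.18  0.2   1.1  -0.22  0.89  0.27  1.31 -0.2  -1.56 -0.   -1.69]
grip [ 0.5632 -0.28  ] 21.1917
[ 0.13096989  0.59980821  0.39316728  1.72650659 -0.28630875  0.87223424
  0.56934572]
[ 0.1687062   0.73137897  0.34223663  1.75308818 -0.34800513  0.7171842
  0.61617305]
[-0.40888084  0.58332554  0.34826318  2.05700987 -0.36226182  0.55907742
  0.15520047]
[-0.44262474  0.58640009  0.35234956  2.05216824 -0.36629953  0.56236667
  0.12736584]
[-0.50980398  0.59462986  0.36304567  2.03923429 -0.37684633  0.57116739
  0.0754477 ]
[-0.51518588  0.59541154  0.36406869  2.03801706 -0.37785522  0.57200242
  0.0715189 ]
```

The wheel stands at s = -67.6 mm, which is exactly on the strip, and 1.4 mm off the middle. The chock fit is good too. Next I'll grip it.

```bash
python3 - <<'E'
from h import *
p=manip.current_tool_pos()
q=quat(85.5-180)
F=np.array([np.cos(np.radians(85.5)),np.sin(np.radians(85.5))])
g=np.array([.5645,-.2641])-F*.017
b=p.copy(); b[1]-=.02; b[2]=.13
manip.servo_line(b,vel=.2)
effector.open_jaws()
manip.move_pose([*g,.12],q)
manip.servo_line([*g,.0075],vel=.12)
print(manip.current_clock(),manip.current_force().round(2))
effector.close(f_grip=35)
print(manip.current_clock(),manip.current_finger_gap(),manip.current_force().round(2),manip.current_tool_pos().round(4))
manip.servo_line([*g,.0325],vel=.1)
print(manip.current_clock(),manip.current_finger_gap(),manip.current_force().round(2))
save("wrist","w8")
E
```

```text
25.675 [0.47 0.56 0.02]
26.6583 0.02977449421937217 [ 0.39 -0.38 -0.89] [ 0.5633 -0.2811  0.0075]
27.0583 0.029649790680881433 [-0.45  0.79 -3.94]
```

View pics/w8.png

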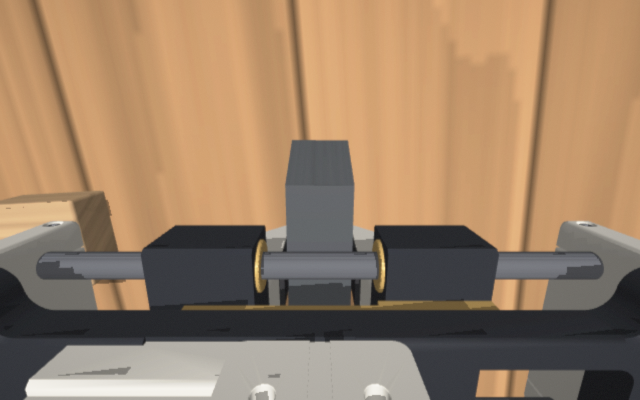

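The chock is held centrally, about 4 N carried. I'll set it down about 20 mm behind the wheel.

```bash
python3 - <<'E'
from h import *
c=viewer.get_calibration("wrist"); t=manip.current_tool_pos()
F=np.array([np.cos(np.radians(85.5)),np.sin(np.radians(85.5))])
for u,v,z in [(320,141,.025),(320,184,.065)]: print("offset ahead of TCP",((px(c,u,v,z)-t)[:2]@F).round(4))
q=quat(88.3-180)
P=ws(-.152-.017,.0014)
manip.move_pose([*P,.0325],q)
print(manip.current_clock(),manip.current_tool_pos().round(4))
manip.servo_line([*P,.0080],vel=.06)
print(manip.current_clock(),manip.current_force().round(2))
effector.open_jaws()
manip.sleep(.1)
save("top","t9"); c,im=save("wrist","w9"); np.save("c9.npy",c,allow_pickle=True)
print(manip.current_clock(),manip.current_tool_pos().round(4))
a=cv2.imread("pics/top0.png")
E
```

```text
offset ahead of TCP 0.0564
offset ahead of TCP 0.0407
28.3167 [0.507  0.0296 0.0327]
28.875 [-0.51 -1.43 -5.17]
30.1667 [0.506  0.0313 0.008 ]
```

View pics/w9.png

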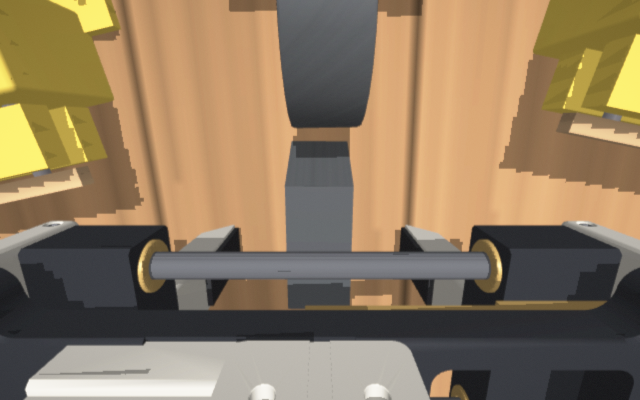

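```bash
python3 - <<'E'
from h import *
c=np.load("c9.npy",allow_pickle=True).item()
for n,u,v,z in [("wheelrear",330,126,.025),("wheelL",279,20,.06),("wheelR",377,20,.06),("toeL",290,142,0),("toeR",351,142,0),("topL",286,184,.04),("topR",353,184,.04)]: print(n,st(px(c,u,v,z)).round(4))
print(st(manip.current_tool_pos()))
wheelfit(c,[0,0],1,{('L','u','min'):277.5,('R','u','max'):377.5,('L','v','max'):126.5,('R','v','max'):126.5},[.51,.13,1.55])
E
```

```text
wheelrear [-0.1041 -0.0016]
wheelL [-0.0709  0.0166]
wheelR [-0.0705 -0.0147]
toeL [-0.1134  0.0194]
toeR [-0.113  -0.0142]
topL [-0.1285  0.0176]
topR [-0.1282 -0.0115]
[-0.16901783  0.00138047]
wheel [0.51   0.1335] hdg 88.21 res [-3.31  3.31  0.23  0.24] st [-0.0668  0.0016]
```

```bash
cat > push.py <<'E'
from h import *
def F(n=6):
    a=[]
    for _ in range(n): a.append(manip.current_force()); 
    return np.mean(a,0)
import sys
E
python3 - <<'E'
from push import *
t0=manip.current_clock()
x=[manip.current_force().round(2) for _ in range(4)]; print(x,manip.current_clock()-t0)
U3=np.array([*U,0])
effector.close(f_grip=35)
f0=manip.current_force(); print("base",f0.round(2),manip.current_finger_gap(),manip.current_clock())
for s,v in [(-.160,.03),(-.151,.03)]:
    manip.servo_line([*ws(s,.0006),.008],vel=v); a=manip.current_force(); print(s,manip.current_clock(),st(manip.current_tool_pos()).round(4),a.round(2),-(a-f0)@U3)
# strip contact expected near TCP s=-.067-.064-.017=-.1485
for s in (-.1475,-.1455,-.1435,-.1415):
    manip.servo_line([*ws(s,.0006),.008],vel=.03); a=manip.current_force(); print(s,manip.current_clock(),st(manip.current_tool_pos()).round(4),a.round(2),-(a-f0)@U3)
c,im=save("wrist","w10")
E
```

```text
[array([ 0.67,  0.09, -0.15]), array([ 0.67,  0.09, -0.15]), array([ 0.67,  0.09, -0.15]), array([ 0.67,  0.09, -0.15])] 0.0
base [ 0.16 -0.05 -0.06] 0.029408433359018375 31.15
-0.16 31.6 [-0.1593  0.0005] [-0.93 -0.41 -0.27] 0.40005019734319586
-0.151 32.05 [-0.15    0.0006] [ 0.29 -0.08  0.04] 0.022310628341949315
-0.1475 32.3167 [-0.1478  0.0007] [-0.39 -2.09  1.78] 2.0659075925081716
-0.1455 32.5667 [-0.1462  0.0007] [-1.23 -5.94  1.68] 5.945560752770631
-0.1435 32.8167 [-0.1441  0.0006] [-0.44 -5.57  0.59] 5.536581239591576
-0.1415 33.0667 [-0.142   0.0006] [-0.21 -5.35  1.34] 5.313157414475657
```

View pics/w10.png

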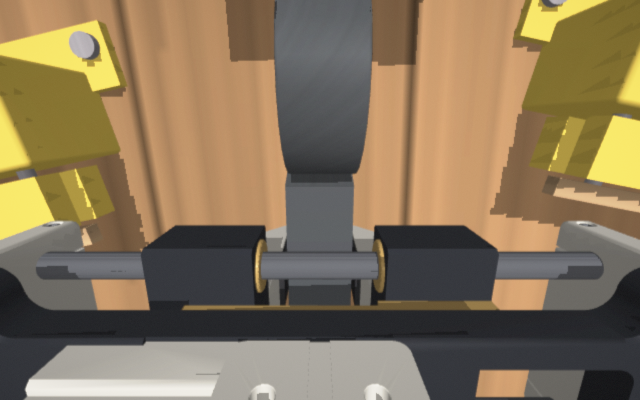

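```bash
cat >> push.py <<'E'
U3=np.array([*U,0])
def rd(n=3,dt=.02):
    a=[]
    for _ in range(n): manip.sleep(dt); a.append(-manip.current_force()@U3)
    return np.mean(a)
E
python3 - <<'E'
from push import *
s=-.1415; hist=[]; fine=False; log=[]
while s<-.111 and manip.current_clock()<56:
    s+=.00015 if fine else .0005
    manip.servo_line([*ws(s,.0006),.008],vel=.01 if fine else .02)
    f=rd(); tp=st(manip.current_tool_pos())[0]; log.append((round(s*1e3,2),round(tp*1e3,2),round(f,2)))
    if not fine:
        if len(hist)>=4 and f>np.median(hist[-8:])+2.0: fine=True; base=np.median(hist[-8:]); print("hit",s,base,f)
        else: hist.append(f)
    if fine and f-base>10.6: break
print(log[::4],log[-16:])
h=[]
t=manip.current_clock()
while manip.current_clock()-t<.8:
    manip.sleep(.05); h.append(round(float(-manip.current_force()@U3),1))
print(h,manip.current_clock(),s)
E
```

```text
hit -0.13649999999999998 5.878838463854821 8.907352639077367
[(-141.0, np.float64(-141.66), np.float64(4.91)), (-139.0, np.float64(-139.79), np.float64(5.8)), (-137.0, np.float64(-138.62), np.float64(7.58)), (-136.05, np.float64(-138.6), np.float64(9.28)), (-135.45, np.float64(-138.56), np.float64(11.15)), (-134.85, np.float64(-138.54), np.float64(12.39)), (-134.25, np.float64(-138.51), np.float64(13.58)), (-133.65, np.float64(-138.49), np.float64(14.61)), (-133.05, np.float64(-138.47), np.float64(16.52))] [(-135.3, np.float64(-138.55), np.float64(11.23)), (-135.15, np.float64(-138.56), np.float64(11.18)), (-135.0, np.float64(-138.56), np.float64(11.99)), (-134.85, np.float64(-138.54), np.float64(12.39)), (-134.7, np.float64(-138.54), np.float64(12.2)), (-134.55, np.float64(-138.51), np.float64(12.93)), (-134.4, np.float64(-138.51), np.float64(13.44)), (-134.25, np.float64(-138.51), np.float64(13.58)), (-134.1, np.float64(-138.52), np.float64(13.73)), (-133.95, np.float64(-138.49), np.float64(13.96)), (-133.8, np.float64(-138.51), np.float64(14.41)), (-133.65, np.float64(-138.49), np.float64(14.61)), (-133.5, np.float64(-138.49), np.float64(15.13)), (-133.35, np.float64(-138.5), np.float64(15.39)), (-133.2, np.float64(-138.49), np.float64(16.05)), (-133.05, np.float64(-138.47), np.float64(16.52))]
[15.9, 16.6, 15.8, 15.8, 15.4, 15.7, 16.0, 15.6, 15.9, 15.4, 16.7, 15.8, 16.0, 15.4, 15.6, 16.2, 16.5] 43.8667 -0.13304999999999972
```

It stalled on the hard steel about 10 mm after the strip, which matches the given range. The total was about 16 N against a baseline of about 5.7 N from sliding friction and the strip, so the squeeze is about 10 N. It was held for 0.8 s and more. I'll ease off and release.

```bash
python3 - <<'E'
from push import *
for s in (-.1345,-.136,-.1372):
    manip.servo_line([*ws(s,.0006),.008],vel=.01); print(s,rd().round(2),st(manip.current_tool_pos()).round(4))
effector.open_jaws(); manip.sleep(.1)
print(manip.current_clock(),rd().round(2),st(manip.current_tool_pos()).round(4))
p=manip.current_tool_pos()
c,im=save("wrist","w11"); 
manip.servo_line([p[0],p[1],.15],vel=.15)
b=ws(-.19); manip.move_pose([*b,.22],quat(88.3-180))
c,im=save("wrist","w12"); np.save("c12.npy",c,allow_pickle=True); save("scene","s12"); save("top","t12"); print(manip.current_clock())
cv2.imwrite("pics/w12z.png",cv2.resize(im[0:200,250:390,::-1],None,fx=3,fy=3,interpolation=cv2.INTER_CUBIC))
E
```

```text
-0.1345 13.18 [-0.1385  0.0007]
-0.136 9.96 [-0.1385  0.0006]
-0.1372 6.97 [-0.1386  0.0006]
46.0667 -0.11 [-0.1372  0.0006]
47.8583
```

View pics/w12z.png

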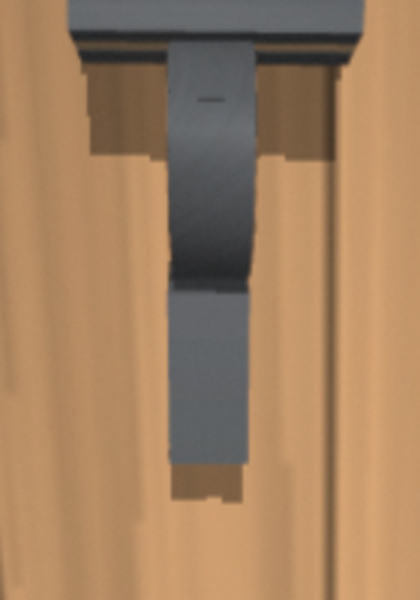

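View pics/t12.png

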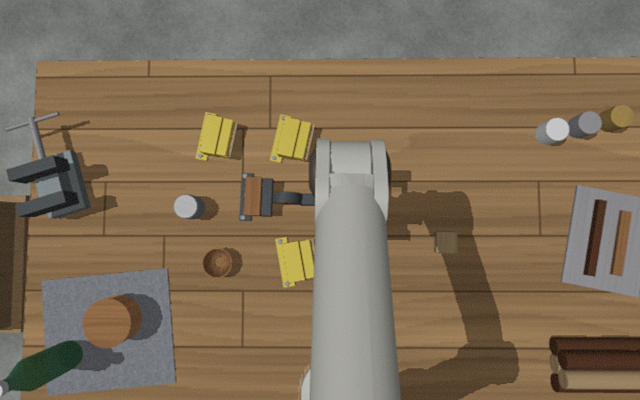

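```bash
python3 - <<'E'
from h import *
c=np.load("c12.npy",allow_pickle=True).item()
for n,u,v,z in [("chockback",208,464,.04),("chocktopfront",208,291,.04)]: print(n,st(px(c,250+u/3,v/3,z)).round(4))
a=cv2.imread("pics/s12.png"); cv2.imwrite("pics/s12z.png",cv2.resize(a[160:280,280:440],None,fx=4.5,fy=4.5,interpolation=cv2.INTER_CUBIC))
E
```

```text
chockback [-0.1608  0.0014]
chocktopfront [-0.0986  0.0019]
```

View pics/s12z.png

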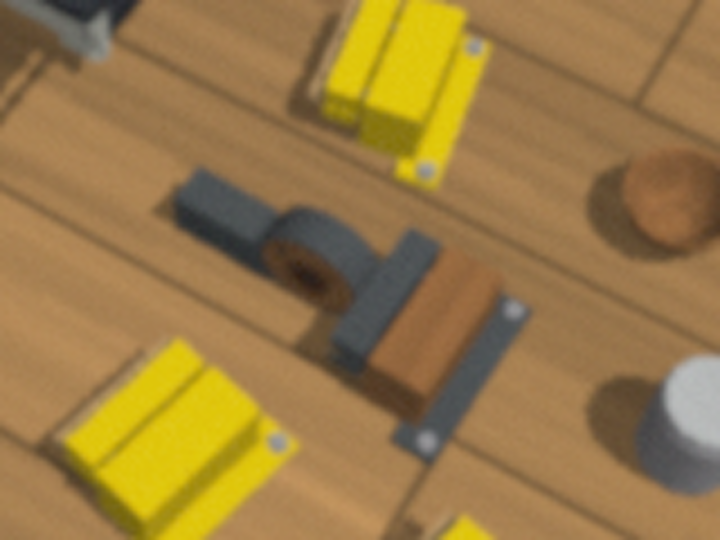

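```bash
python3 - <<'E'
from h import *
print(manip.current_clock(),manip.hand_in())
E
```

```text
the job is handed in; nothing more can be done
47.8583 None
```

The job is handed in at 47.9 s. The wheel is rolled up and squeezed against the steel, and the chock is left holding it.

- **Rolling:** I turned the wheel about 3° by gripping the tyre lightly at front and back, because it was aimed about 10 mm off the middle. I then rolled it slowly with tilted fingers at the lower rear. It stood at x = -67.6 mm, just on the free strip, and about 1.4 mm off the middle.
- **Chock:** I set it down behind the wheel and pushed it slope first. The wheel met the hard steel about 10 mm after the strip.
- **Squeeze:** The push levelled at about 16 N, against about 5.7 N before the steel, which was sliding friction and the strip. That makes the squeeze about 10 N, give or take 2 N, because friction is only estimated. I held it for over 0.8 s, then eased off and released.
- **Last check:** In the last pictures the chock is within 1 mm of where the fingers left it, and the strip is still pressed in. The tin, bowl, offcut and yellow look-alikes look unmoved.
- **Where readings disagreed:**
  - The wheel heading came out 0.6° apart between camera and tool.
  - The chock's offset from the middle read 1–2 mm apart between camera and tool, so I moved it about 1 mm over when pushing.
  - Pushing with the fingers against the strip read about 3.3 N, more than the strip's 1.4 N. I put that down to friction.
- **Not checked:** I did not measure how far the wheel turned, so I have no direct proof that it never skidded.

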